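Tip one cooling ball from the cup into the bowl

TASK

Two steel cooling balls lie in the short open steel cup on the high-chair tray, and the child's bowl needs just one. Pick up the cup and tip it gradually over the bowl until exactly one ball has dropped into the bowl, and stop there: the other ball must stay in the cup throughout. Then stand the cup upright on the tray again, beside the bowl, and let go.

Things in the scene. Friction and masses are not known exactly. Their poses are not given: they have to be found in the camera images.
- cup_center (a point): Short open cup, plain steel, no lid or handle, loose: a straight cylinder, outer diameter 62 mm, 52 mm high, about 0.12 kg; wall 3 mm, bottom 11 mm thick (inside 56 mm wide, 41 mm deep). Point: on its axis half-way up, 26 mm above the foot; z points out of the mouth. Not the taller lidded straw cup nor the ceramic egg cup. It stands on the tray top, 16 mm above the work surface.
- bowl_center (a point): White open bowl, 126 mm across the rim, 80 mm across the foot, 42 mm high, wall 4 mm, floor 6 mm; standing on the tray and held fast by its foot. The point is the centre of its underside, on the tray top; z is up.
- ball_a_center (a point): One of two alike solid polished steel cooling balls, 32 mm in diameter, 130 g (1.3 N) each, both in the cup; point: its centre. Either may drop. With the cup tipped some 65 to 85 degrees from upright the balls lie in line along its lower wall and the outer one falls over the lip; the inner one stays until the cup is tipped past level.
- ball_b_center (a point): The other ball, the same in size and weight; the point is its centre.

How it is judged (in metres and radians):
On the way:
1. the cup, lifted clear of the tray, is tipped by more than 40 degrees close over the bowl (angle between cup_center's own z axis and vertical above 0.7 rad and horizontal distance between cup_center and bowl_center below 0.15 m and height (world z) of cup_center above 0.057 m), for 0.1 s.
At the end, for the whole second after the job is handed in: One ball (either) lies in the bowl; the other lies in the cup; the cup stands upright (within 10 degrees) on the tray top (height within 6 mm), beside the bowl ((((horizontal distance between ball_a_center and bowl_center below 0.05 m and z of ball_a_center in the frame of bowl_center below 0.042 m) and (z of ball_b_center in the frame of cup_center below 0.02 m and distance between ball_b_center and cup_center below 0.027 m)) or ((horizontal distance between ball_b_center and bowl_center below 0.05 m and z of ball_b_center in the frame of bowl_center below 0.042 m) and (z of ball_a_center in the frame of cup_center below 0.02 m and distance between ball_a_center and cup_center below 0.027 m))) and angle between cup_center's own z axis and vertical below 0.17 rad and height (world z) of cup_center between 0.036 and 0.048 m and horizontal distance between cup_center and bowl_center above 0.07 m and distance of bowl_center from where it was at the start of the episode below 0.01 m); the robot touches nothing.
It fails at once if both balls are out of the cup (distance between each of ball_a_center, ball_b_center and cup_center above 0.06 m).
It also fails if it takes over 54 s, if anything falls off the work surface, if the arm or the gripper's body presses on something with over 40 N, if the wrist force passes 120 N, or if a joint passes its speed limit or range.

ROBOT

A 6-joint arm with a two-finger parallel gripper is mounted at the origin on the work surface. World frame = base frame: x ahead of the robot, y to its left, z up, the work surface at z = 0. Lengths are in mm, angles in rad, forces in N, time in s.
With the tool pointing down it reaches from about 250 to 775 mm from the base axis. Payload 4 kg.
Tool frame: the origin (TCP) lies midway between the tips of the shut fingers; the grasp point (between the pads) lies 19 mm behind it; z points along the fingers, y is the line along which they close (so a half turn about z gives the same grasp; the last joint's range is limited). The gripper opens to 85 mm and grips with 20 to 120 N. Pads are 22 mm wide; open, the fingers measure 114 mm over their backs; the gripper's body (76 mm by 85 mm) begins 54 mm behind the grasp point. The pads swing forward as they close: fully open they stand 13 mm farther back than shut.
Start: joints at [1.134, 0.087, 1.371, -0, 1.684, -0.103], TCP at [180.209, 519.656, 231.341] pointing down, gripper open.
Joint ranges: [-3.1, 3.1], [-0.76, 2.03], [0.27, 2.55], [-1.08, 4.22], [0.17, 2.65], [-2.57, 2.57]. Speed limits (rad/s): [2.79, 2.79, 3.14, 3.14, 3.14, 3.14].

INTERFACE

Orientations are given as a rotation vector (axis times angle).
In Python, from workcell import sensors, imaging, r gives the robot as it stands.
- The arm moves only by the tool play_rows, never from a script. Its arguments are lists of equal length, an entry for each row: "slide": the shift along the tool's x, y, z in mm, a list of three; "rotation": the turn, a rotation vector about the tool's x, y, z in degrees, a list of three; "grip": the finger opening in mm, from 0 to 85.4. In form: {"slide": [[x, y, z], ...], "rotation": [[rx, ry, rz], ...], "grip": [grip, ...]}. A call has exactly 10 rows; each row shifts and turns the commanded pose from where the row before left it, along the tool's axes as they then stand; what a row does not reach is not made up. A row lasts 1/12 s, in which the tool goes at most 41.7 mm and 7.16 degrees, less where a joint would pass 70% of its speed; a pose out of reach is approached as far as the arm can. A call with a gripper value outside its range is refused whole. The fingers move at their own pace and stop on an object; "squeeze" is the grip in N (left out, the last holds). Time passes only in rows, so rows that do not move let the fingers close, or fill a call up. It gives the time, the measured TCP pose, the force, the opening and the grip force at its end, in the units of the state.
- sensors.sense(): the state, without advancing time (a new reading comes with each control period).
- imaging.grab_frame(name): name is "scene" or "top" or "wrist"; returns (picture, depth): 480x640x3 uint8, blue, green, red; 480x640 float32, mm along the optical axis (not along the pixel's ray), 0 where there is no reading.
- imaging.camera_params(name): a dict with "fov_y" (degrees; the focal length in pixels is half the picture's height over the tangent of half this angle, whatever the lens; pixels are square), "cx", "cy" (the principal point, pixels), "xyz" and "orientation" of the camera in the world; the wrist camera has in their place "tool_from_camera" (4x4, takes a point from camera to tool coordinates, whose origin is the TCP and whose axes are the flange's). Camera axes: x right, y up, looking along -z (the intrinsics and any distortion apply to the point x, -y, -z); pixel columns grow to the right and rows downward; lengths in mm; the calibration is good to about 2 mm. A picture is of the moment at which its call begins: read the wrist's pose just before it. camera_params takes no time and is no camera call.
- r.finish_job(): hands the job in; it is judged then, once.
The state is a dict: "clock": time; "joint_pos": joint angles; "joint_vel": joint speeds; "joint_efforts": joint torques, N m; "tcp_pos": TCP position; "tcp_rot": TCP orientation; "ft_force": force on the tool from outside, world axes, zero at the start; "torque": the same for the moment, N m; "finger_gap": opening from 0.0 (shut) to 1.0 (fully open); "finger_force": force on a finger pad.
Only numpy, scipy, OpenCV 4.12 (cv2) and the standard library are available. Lean on these libraries where they do the work, as an engineer would, in place of code of your own. Each camera call takes 0.05 s, during which the arm holds its last target. There are 200 camera calls.

## Working session

There is one attempt and no reset: what is moved stays moved. The work goes in short steps, Python scripts to look and compute and a tool call to move; the robot and the scene stay as the last step left them, time stands still between calls to the robot, and variables do not carry over. Pictures are saved under pics/ and viewed, at most 10 in all, crops included, and the job is handed in when it is done.

Besides the shell and the picture viewer there is one more tool, called as name(argument=value, ...) on one line, values as JSON. play_rows: Moves the arm, as the interface text tells. Its arguments: {"type":"object","properties":{"slide":{"type":"array","items":{"type":"array","items":{"type":"number"}}},"rotation":{"type":"array","items":{"type":"array","items":{"type":"number"}}},"grip":{"type":"array","items":{"type":"number"}},"squeeze":{"type":"number"}},"required":["slide","rotation","grip"]}

```bash
mkdir -p pics; ls
python3 - <<'E'
from workcell import sensors, imaging, r
import cv2, numpy as np
s=sensors.sense(); print(s['tcp_pos'],s['tcp_rot'],s['clock'])
ims=[]
for n in ("scene","top"):
    p,d=imaging.grab_frame(n); cv2.imwrite(f'pics/{n}.png',p); np.save(f'{n}.npy',d); print(n,{k:v for k,v in imaging.camera_params(n).items()})
print(imaging.camera_params("wrist"))
E
```

```text
pics
[179.96129797 519.17465805 230.11103953] [-0.52170073 -3.09735323  0.00345662] 0.0
scene {'fov_y': 46.61417922288667, 'cx': 303.9009802256683, 'cy': 233.53799755896998, 'xyz': array([1197.70209348, -105.4238774 ,  706.1518541 ]), 'orientation': array([0.65474586, 0.58848942, 1.33406687])}
top {'fov_y': 52.53231674909775, 'cx': 316.26280200342075, 'cy': 237.9443787444701, 'xyz': array([445.7151565 , -19.40586494, 744.32968422]), 'orientation': array([ 0.12145386, -0.10013408, -1.55937714])}
{'fov_y': 71.52144792671191, 'cx': 321.592604872483, 'cy': 237.6807034260661, 'tool_from_camera': array([[-4.59402215e-04,  9.62835659e-01,  2.70087545e-01,
         6.67340795e+01],
       [ 9.99999804e-01,  3.27578786e-04,  5.33151535e-04,
         1.96704040e-01],
       [ 4.24862360e-04,  2.70087737e-01, -9.62835621e-01,
        -1.42704418e+02],
       [ 0.00000000e+00,  0.00000000e+00,  0.00000000e+00,
         1.00000000e+00]])}
```

View pics/top.png

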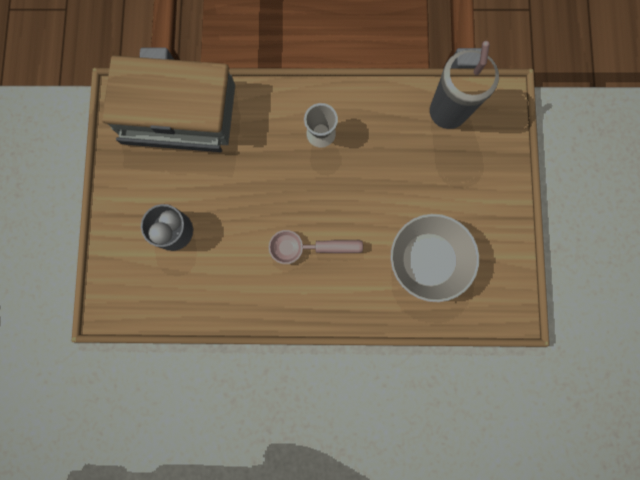

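View pics/scene.png

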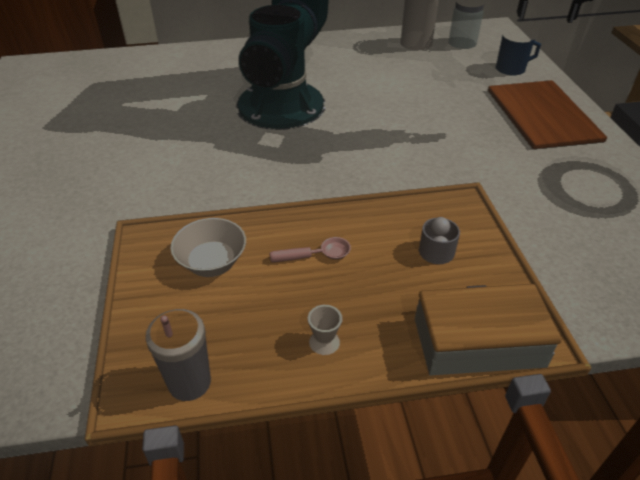

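The top view shows the cup mouth around (164,226), with both balls in it and one higher than the other, and the bowl rim around (435,258). The scene view agrees with this.

```bash
cat > h.py <<'E'
import numpy as np, cv2
from scipy.spatial.transform import Rotation as R
from workcell import sensors, imaging
def ray(n,u,v,z,s=None):
    p=imaging.camera_params(n); f=240/np.tan(np.radians(p['fov_y']/2))
    d=np.array([(u-p['cx'])/f,-(v-p['cy'])/f,-1.])
    if n=='wrist':
        T=p['tool_from_camera']; Rt=R.from_rotvec(s['tcp_rot']); o=Rt.apply(T[:3,3])+s['tcp_pos']; d=Rt.apply(T[:3,:3]@d)
    else: o=p['xyz']; d=R.from_rotvec(p['orientation']).apply(d)
    return o+d*(z-o[2])/d[2]
E
python3 - <<'E'
from h import *
im=cv2.imread('pics/top.png'); hsv=cv2.cvtColor(im,cv2.COLOR_BGR2HSV)
m=(hsv[...,1]<70).astype(np.uint8)*255
for name,(x0,x1,y0,y1) in dict(cup=(130,205,195,260),bowl=(380,492,205,310)).items():
    mm=np.zeros_like(m); mm[y0:y1,x0:x1]=m[y0:y1,x0:x1]
    c=max(cv2.findContours(mm,cv2.RETR_EXTERNAL,cv2.CHAIN_APPROX_NONE)[0],key=cv2.contourArea)
    e=cv2.fitEllipse(c); print(name,e,cv2.boundingRect(c))
    print(ray('top',*e[0],58 if name=='bowl' else 60))
for u,v,z in ((164,226,68),): print('cuprim',ray('top',u,v,z))
s=sensors.sense(); print(R.from_rotvec(s['tcp_rot']).as_matrix().round(3),s['joint_pos'])
c=im[185:270,120:215]; d=im[205:310,380:492]
cv2.imwrite('pics/crop.png',cv2.resize(c,None,fx=7,fy=7,interpolation=cv2.INTER_CUBIC)[:600])
E
```

```text
cup ((166.03854370117188, 227.17311096191406), (43.44842529296875, 53.16437911987305), 113.47980499267578) (140, 204, 53, 47)
[556.92500716 205.61324316  60.        ]
bowl ((434.4819641113281, 257.5426940917969), (86.51679229736328, 89.60584259033203), 129.7893524169922) (390, 214, 90, 89)
[ 516.58239991 -176.91471298   58.        ]
cuprim [557.28565839 205.96974234  68.        ]
[[-0.945  0.328 -0.001]
 [ 0.328  0.945 -0.002]
 [ 0.    -0.002 -1.   ]] [ 1.13389099e+00  8.79024934e-02  1.37206734e+00  1.11559412e-05
  1.68358100e+00 -1.03134954e-01]
```

View pics/crop.png

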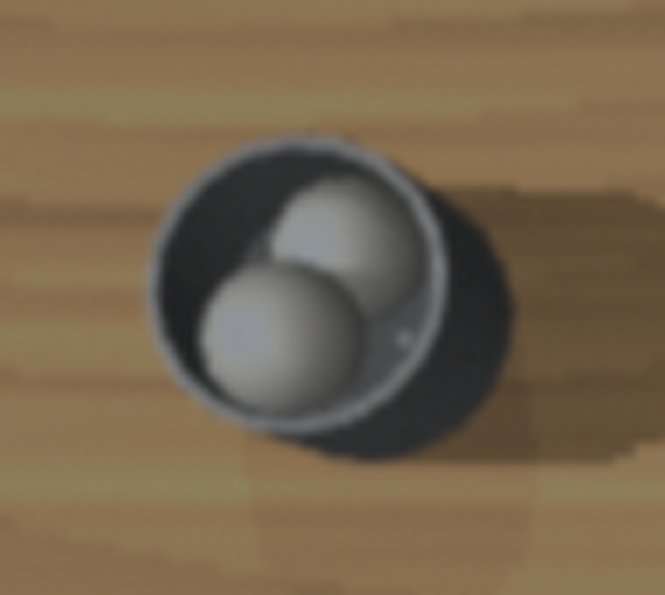

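```bash
cat >> h.py <<'E'
def tool(psi,th):  # heading, forward tilt from down (deg)
    p,t=np.radians([psi,th]); z=np.array([np.cos(p)*np.sin(t),np.sin(p)*np.sin(t),-np.cos(t)])
    y=np.array([np.sin(p),-np.cos(p),0]); return R.from_matrix(np.c_[np.cross(y,z),y,z])
def plan(p0,r0,p1,r1,n,grip):
    from scipy.spatial.transform import Slerp
    rs=Slerp([0,1],R.concatenate([r0,r1])); S=[];Q=[]; p,q=p0,r0
    for i in range(1,n+1):
        a=i/n; f=a*a*(3-2*a) if n>12 else a
        pt,rt=p0+(p1-p0)*f,rs(f)
        s=q.inv().apply(pt-p).round(1); w=np.degrees((q.inv()*rt).as_rotvec()).round(1)
        p=p+q.apply(s); q=q*R.from_rotvec(np.radians(w)); S.append(s.tolist());Q.append(w.tolist())
    for k in range(0,n,10): print(str(S[k:k+10]).replace(' ',''),'\n',str(Q[k:k+10]).replace(' ',''))
    print('end',p.round(1),q.as_rotvec().round(4).tolist())
E
python3 - <<'E'
from h import *
print(ray('top',162.6,225.5,68))
s=sensors.sense(); c=np.array([*ray('top',162.6,225.5,68)[:2],46]); t=tool(15,45)
z=t.apply([0,0,1]); print(c, t.as_matrix().round(2))
plan(s['tcp_pos'],R.from_rotvec(s['tcp_rot']),c-75*z,t,40,85)
E
```

```text
[557.98838043 207.99875308  68.        ]
[557.98838043 207.99875308  46.        ] [[ 0.68  0.26  0.68]
 [ 0.18 -0.97  0.18]
 [ 0.71 -0.   -0.71]]
[[-0.8,-0.4,0.2],[-2.2,-1.0,0.8],[-3.7,-1.7,1.1],[-5.1,-2.3,1.5],[-6.4,-2.6,1.8],[-7.7,-2.8,2.1],[-9.1,-3.0,2.3],[-10.2,-2.9,2.5],[-11.5,-2.6,2.6],[-12.6,-2.1,2.6]] 
 [[-0.1,0.0,0.3],[-0.3,0.1,0.7],[-0.5,0.2,1.2],[-0.7,0.2,1.6],[-0.8,0.3,2.1],[-1.0,0.3,2.4],[-1.2,0.3,2.8],[-1.3,0.4,3.1],[-1.4,0.5,3.4],[-1.5,0.4,3.7]]
[[-13.5,-1.5,2.6],[-14.5,-0.6,2.6],[-15.2,0.4,2.7],[-15.8,1.5,2.5],[-16.2,2.7,2.6],[-16.3,4.1,2.6],[-16.3,5.5,2.7],[-16.1,6.9,2.7],[-15.6,8.3,2.8],[-14.9,9.5,3.0]] 
 [[-1.7,0.5,4.0],[-1.7,0.6,4.1],[-1.8,0.5,4.4],[-1.9,0.6,4.6],[-2.0,0.6,4.7],[-2.0,0.7,4.9],[-2.0,0.6,4.9],[-2.1,0.6,5.1],[-2.1,0.7,5.0],[-2.2,0.6,5.2]]
[[-14.0,10.8,3.3],[-13.0,11.7,3.5],[-11.8,12.6,3.7],[-10.6,13.2,4.1],[-9.2,13.7,4.3],[-7.9,13.9,4.6],[-6.6,13.8,4.8],[-5.2,13.6,5.0],[-4.1,13.2,5.2],[-3.0,12.5,5.2]] 
 [[-2.1,0.7,5.1],[-2.1,0.6,5.0],[-2.1,0.7,5.1],[-2.0,0.6,4.9],[-2.0,0.6,4.9],[-2.0,0.6,4.7],[-1.9,0.6,4.6],[-1.8,0.6,4.4],[-1.7,0.5,4.2],[-1.7,0.5,3.9]]
[[-2.0,11.8,5.2],[-1.3,10.8,5.1],[-0.5,9.8,4.9],[-0.1,8.7,4.5],[0.3,7.4,4.1],[0.5,6.2,3.6],[0.6,4.9,3.0],[0.5,3.6,2.1],[0.3,2.1,1.4],[0.1,0.8,0.5]] 
 [[-1.5,0.5,3.7],[-1.4,0.4,3.4],[-1.3,0.4,3.2],[-1.2,0.4,2.7],[-1.0,0.3,2.5],[-0.8,0.3,2.0],[-0.7,0.2,1.6],[-0.5,0.1,1.2],[-0.3,0.1,0.8],[-0.1,0.1,0.2]]
end [506.8 194.2  99. ] [-2.7893, -0.3675, -1.1565]
```

play_rows(slide=[[-0.8,-0.4,0.2],[-2.2,-1,0.8],[-3.7,-1.7,1.1],[-5.1,-2.3,1.5],[-6.4,-2.6,1.8],[-7.7,-2.8,2.1],[-9.1,-3,2.3],[-10.2,-2.9,2.5],[-11.5,-2.6,2.6],[-12.6,-2.1,2.6]], rotation=[[-0.1,0,0.3],[-0.3,0.1,0.7],[-0.5,0.2,1.2],[-0.7,0.2,1.6],[-0.8,0.3,2.1],[-1,0.3,2.4],[-1.2,0.3,2.8],[-1.3,0.4,3.1],[-1.4,0.5,3.4],[-1.5,0.4,3.7]], grip=[85,85,85,85,85,85,85,85,85,85])

```text
clock: 0.93
tcp_pos: [232.1, 467.8, 210.6]
tcp_rot: [-1.084, -2.916, -0.25]
ft_force: [0.2, -1.3, 1.0]
finger_gap: 0.992
finger_force: 0.0
```

play_rows(slide=[[-13.5,-1.5,2.6],[-14.5,-0.6,2.6],[-15.2,0.4,2.7],[-15.8,1.5,2.5],[-16.2,2.7,2.6],[-16.3,4.1,2.6],[-16.3,5.5,2.7],[-16.1,6.9,2.7],[-15.6,8.3,2.8],[-14.9,9.5,3.0]], rotation=[[-1.7,0.5,4.0],[-1.7,0.6,4.1],[-1.8,0.5,4.4],[-1.9,0.6,4.6],[-2.0,0.6,4.7],[-2.0,0.7,4.9],[-2.0,0.6,4.9],[-2.1,0.6,5.1],[-2.1,0.7,5.0],[-2.2,0.6,5.2]], grip=[85,85,85,85,85,85,85,85,85,85])

```text
clock: 1.77
tcp_pos: [344.3, 355.5, 165.3]
tcp_rot: [-2.099, -2.128, -0.738]
ft_force: [0.6, -1.0, 0.0]
finger_gap: 0.997
finger_force: 0.0
```

play_rows(slide=[[-14.0,10.8,3.3],[-13.0,11.7,3.5],[-11.8,12.6,3.7],[-10.6,13.2,4.1],[-9.2,13.7,4.3],[-7.9,13.9,4.6],[-6.6,13.8,4.8],[-5.2,13.6,5.0],[-4.1,13.2,5.2],[-3.0,12.5,5.2]], rotation=[[-2.1,0.7,5.1],[-2.1,0.6,5.0],[-2.1,0.7,5.1],[-2.0,0.6,4.9],[-2.0,0.6,4.9],[-2.0,0.6,4.7],[-1.9,0.6,4.6],[-1.8,0.6,4.4],[-1.7,0.5,4.2],[-1.7,0.5,3.9]], grip=[85,85,85,85,85,85,85,85,85,85])

```text
clock: 2.6
tcp_pos: [456.1, 243.9, 119.9]
tcp_rot: [-2.689, -0.958, -1.072]
ft_force: [0.0, -0.5, -0.5]
finger_gap: 0.991
finger_force: 0.0
```

play_rows(slide=[[-2.0,11.8,5.2],[-1.3,10.8,5.1],[-0.5,9.8,4.9],[-0.1,8.7,4.5],[0.3,7.4,4.1],[0.5,6.2,3.6],[0.6,4.9,3.0],[0.5,3.6,2.1],[0.3,2.1,1.4],[0.1,0.8,0.5]], rotation=[[-1.5,0.5,3.7],[-1.4,0.4,3.4],[-1.3,0.4,3.2],[-1.2,0.4,2.7],[-1.0,0.3,2.5],[-0.8,0.3,2.0],[-0.7,0.2,1.6],[-0.5,0.1,1.2],[-0.3,0.1,0.8],[-0.1,0.1,0.2]], grip=[85,85,85,85,85,85,85,85,85,85])

```text
clock: 3.43
tcp_pos: [506.9, 194.0, 99.6]
tcp_rot: [-2.788, -0.363, -1.158]
ft_force: [-0.2, 0.6, 0.4]
finger_gap: 0.992
finger_force: 0.0
```

Run:
```python
from h import *
s=sensors.sense(); print(s['tcp_pos'],s['joint_pos'],s['clock'],R.from_rotvec(s['tcp_rot']).as_matrix().round(3))
p,d=imaging.grab_frame('wrist'); cv2.imwrite('pics/w1.png',p)
```

```text
[506.88921488 194.00260717  99.56713353] [ 2.60715985e-01 -3.01335807e-01  2.19179456e+00  1.26975559e-03
  4.63449176e-01  1.57181760e+00] 3.4333 [[ 0.682  0.257  0.685]
 [ 0.18  -0.966  0.183]
 [ 0.709 -0.002 -0.705]]
```

View pics/w1.png

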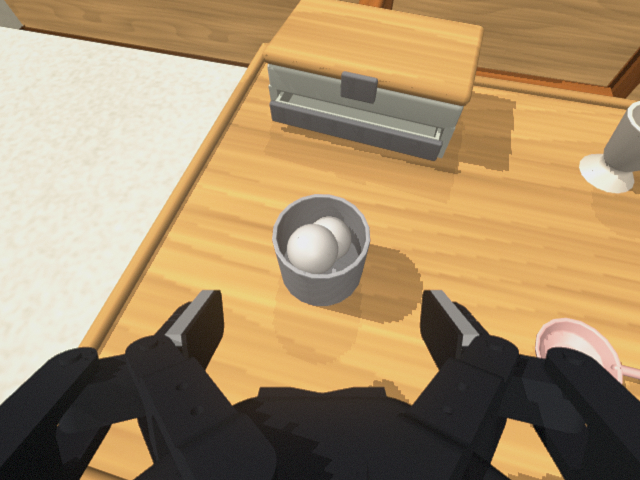

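The wrist view has the cup rim centred near (321,236), midway between the fingers. I'll check it with a ray cast, then advance.

Run:
```python
from h import *
s=sensors.sense()
x=ray('wrist',321,236,68,s); print(x)
print(R.from_rotvec(s['tcp_rot']).inv().apply(np.array([x[0],x[1],46])-s['tcp_pos']))
```

```text
[557.02237105 207.12800346  68.        ]
[-1.37916114  0.47213609 74.48677608]
```

play_rows(slide=[[0,0,8],[0,0,9],[0,0,9],[0,0,9],[0,0,8],[0,0,7],[0,0,7],[0,0,6],[0,0,5],[0,0,4]], rotation=[[0,0,0],[0,0,0],[0,0,0],[0,0,0],[0,0,0],[0,0,0],[0,0,0],[0,0,0],[0,0,0],[0,0,0]], grip=[85,85,85,85,85,85,85,85,85,85])

```text
clock: 4.32
tcp_pos: [556.6, 208.2, 48.5]
tcp_rot: [-2.787, -0.366, -1.157]
ft_force: [0.2, -0.3, -0.2]
finger_gap: 0.994
finger_force: 0.0
```

play_rows(slide=[[0,0,5],[0,0,5],[0,0,5],[0,0,5],[0,0,4],[-1,0,0],[0,0,0],[0,0,0],[0,0,0],[0,0,0]], rotation=[[0,0,0],[0,0,0],[0,0,0],[0,0,0],[0,0,0],[0,0,0],[0,0,0],[0,0,0],[0,0,0],[0,0,0]], grip=[85,85,85,85,85,85,75,70,65,62], squeeze=60)

```text
clock: 5.15
tcp_pos: [572.1, 212.4, 31.7]
tcp_rot: [-2.787, -0.367, -1.158]
ft_force: [-2.8, -1.1, 1.6]
finger_gap: 0.726
finger_force: 13.1
```

play_rows(slide=[[0,0,0],[0,0,0],[0,0,0],[0,0,0],[0,0,0],[0,0,0],[0,0,0],[0,0,0],[0,0,0],[0,0,0]], rotation=[[0,0,0],[0,0,0],[0,0,0],[0,0,0],[0,0,0],[0,0,0],[0,0,0],[0,0,0],[0,0,0],[0,0,0]], grip=[60,57,54,52,50,50,50,50,50,50], squeeze=60)

```text
clock: 5.98
tcp_pos: [572.3, 212.5, 32.0]
tcp_rot: [-2.786, -0.366, -1.159]
ft_force: [-4.2, -1.4, 5.3]
finger_gap: 0.717
finger_force: 63.3
```

Run:
```python
from h import *
s=sensors.sense(); print(s['tcp_pos'],s['finger_gap'],s['finger_force'],s['ft_force'])
p,d=imaging.grab_frame('wrist'); cv2.imwrite('pics/w2.png',p)
```

```text
[572.32821704 212.48433498  32.0245146 ] 0.7166021183940525 63.27557969838381 [-4.15281268 -1.37910197  5.34487146]
```

View pics/w2.png

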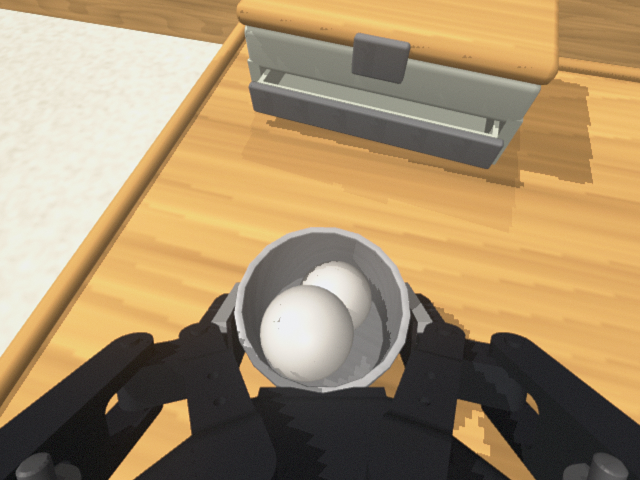

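The cup is gripped with both balls inside. Next comes the lift and the carry.

Run:
```python
from h import *
s=sensors.sense(); q=R.from_rotvec(s['tcp_rot']); p=s['tcp_pos']
off=q.inv().apply(np.array([557.5,207.5,42])-p); print('off',off)
up=p+np.array([0,0,68.]); psi=-25
c1=np.array([516.6,-176.9,108])-55*np.array([np.cos(np.radians(psi)),np.sin(np.radians(psi)),0])
t=tool(psi,45); print('c1',c1,q.inv().apply([0,0,1]))
plan(up,q,c1-t.apply(off),t,40,50)
```

```text
off [ -3.94752431   0.96955513 -18.08601432]
c1 [ 466.75307171 -153.6559956   108.        ] [ 0.70944657 -0.00104855 -0.70475845]
[[-0.2,0.6,-0.2],[-0.7,1.8,-0.7],[-1.2,3.0,-1.2],[-1.5,4.0,-1.5],[-1.9,5.1,-1.8],[-2.2,6.1,-2.2],[-2.5,7.0,-2.5],[-2.7,7.9,-2.6],[-2.8,8.7,-2.8],[-3.0,9.5,-2.9]] 
 [[-0.1,-0.0,0.1],[-0.1,-0.0,0.1],[-0.3,-0.0,0.3],[-0.3,-0.0,0.3],[-0.4,-0.0,0.4],[-0.5,-0.0,0.5],[-0.6,-0.0,0.6],[-0.7,-0.0,0.6],[-0.7,-0.0,0.7],[-0.7,-0.0,0.8]]
[[-3.0,10.3,-3.0],[-3.1,10.9,-3.0],[-3.0,11.6,-3.0],[-3.0,12.2,-2.9],[-2.8,12.6,-2.8],[-2.8,13.1,-2.6],[-2.5,13.5,-2.5],[-2.3,13.7,-2.2],[-2.1,14.0,-2.0],[-1.9,14.1,-1.8]] 
 [[-0.9,-0.0,0.8],[-0.8,-0.0,0.9],[-0.9,-0.0,0.9],[-1.0,-0.0,0.9],[-1.0,-0.1,1.0],[-1.0,0.0,1.0],[-1.0,0.0,1.1],[-1.1,0.0,1.0],[-1.0,0.0,1.0],[-1.1,0.0,1.1]]
[[-1.6,14.2,-1.5],[-1.3,14.2,-1.2],[-1.0,14.0,-1.0],[-0.8,13.9,-0.7],[-0.5,13.6,-0.4],[-0.3,13.3,-0.2],[-0.0,12.8,0.1],[0.1,12.3,0.2],[0.3,11.8,0.4],[0.5,11.1,0.6]] 
 [[-1.1,0.0,1.1],[-1.0,0.0,1.0],[-1.1,-0.0,1.1],[-1.0,-0.0,1.0],[-1.0,-0.0,1.0],[-1.0,-0.0,1.0],[-0.9,-0.0,0.9],[-1.0,-0.0,0.9],[-0.8,-0.0,0.9],[-0.8,-0.0,0.8]]
[[0.6,10.3,0.6],[0.7,9.6,0.8],[0.8,8.7,0.8],[0.7,7.7,0.8],[0.7,6.7,0.8],[0.7,5.7,0.6],[0.5,4.5,0.6],[0.4,3.3,0.5],[0.3,2.0,0.3],[0.1,0.7,0.1]] 
 [[-0.8,-0.0,0.8],[-0.7,-0.0,0.7],[-0.7,-0.0,0.6],[-0.6,-0.1,0.6],[-0.5,0.0,0.5],[-0.4,0.0,0.4],[-0.3,0.0,0.4],[-0.3,0.0,0.2],[-0.1,0.0,0.2],[-0.1,0.0,0.0]]
end [ 481.3 -159.4   98. ] [2.6936, -0.5972, 1.1145]
```

play_rows(slide=[[1,0,-1],[2,0,-2],[4,0,-4],[7,0,-7],[8,0,-8],[8,0,-8],[8,0,-8],[5,0,-5],[3,0,-3],[2,0,-2]], rotation=[[0,0,0],[0,0,0],[0,0,0],[0,0,0],[0,0,0],[0,0,0],[0,0,0],[0,0,0],[0,0,0],[0,0,0]], grip=[50,50,50,50,50,50,50,50,50,50])

```text
clock: 6.87
tcp_pos: [571.6, 212.2, 99.2]
tcp_rot: [-2.788, -0.366, -1.157]
ft_force: [-0.1, -0.0, -4.1]
finger_gap: 0.709
finger_force: 65.7
```

play_rows(slide=[[-0.2,0.6,-0.2],[-0.7,1.8,-0.7],[-1.2,3.0,-1.2],[-1.5,4.0,-1.5],[-1.9,5.1,-1.8],[-2.2,6.1,-2.2],[-2.5,7.0,-2.5],[-2.7,7.9,-2.6],[-2.8,8.7,-2.8],[-3.0,9.5,-2.9]], rotation=[[-0.1,0,0.1],[-0.1,0,0.1],[-0.3,0,0.3],[-0.3,0,0.3],[-0.4,0,0.4],[-0.5,0,0.5],[-0.6,0,0.6],[-0.7,0,0.6],[-0.7,0,0.7],[-0.7,0,0.8]], grip=[50,50,50,50,50,50,50,50,50,50])

```text
clock: 7.7
tcp_pos: [557.4, 153.3, 98.9]
tcp_rot: [-2.84, -0.215, -1.179]
ft_force: [0.1, 0.7, -3.9]
finger_gap: 0.712
finger_force: 65.6
```

play_rows(slide=[[-3.0,10.3,-3.0],[-3.1,10.9,-3.0],[-3.0,11.6,-3.0],[-3.0,12.2,-2.9],[-2.8,12.6,-2.8],[-2.8,13.1,-2.6],[-2.5,13.5,-2.5],[-2.3,13.7,-2.2],[-2.1,14.0,-2.0],[-1.9,14.1,-1.8]], rotation=[[-0.9,0,0.8],[-0.8,0,0.9],[-0.9,0,0.9],[-1.0,0,0.9],[-1.0,-0.1,1.0],[-1.0,0,1.0],[-1.0,0,1.1],[-1.1,0,1.0],[-1.0,0,1.0],[-1.1,0,1.1]], grip=[50,50,50,50,50,50,50,50,50,50])

```text
clock: 8.53
tcp_pos: [525.9, 25.0, 98.3]
tcp_rot: [2.868, -0.13, 1.188]
ft_force: [-1.1, 0.0, -3.7]
finger_gap: 0.712
finger_force: 65.6
```

play_rows(slide=[[-1.6,14.2,-1.5],[-1.3,14.2,-1.2],[-1.0,14.0,-1.0],[-0.8,13.9,-0.7],[-0.5,13.6,-0.4],[-0.3,13.3,-0.2],[0,12.8,0.1],[0.1,12.3,0.2],[0.3,11.8,0.4],[0.5,11.1,0.6]], rotation=[[-1.1,0,1.1],[-1.0,0,1.0],[-1.1,0,1.1],[-1.0,0,1.0],[-1.0,0,1.0],[-1.0,0,1.0],[-0.9,0,0.9],[-1.0,0,0.9],[-0.8,0,0.9],[-0.8,0,0.8]], grip=[50,50,50,50,50,50,50,50,50,50])

```text
clock: 9.37
tcp_pos: [494.5, -102.7, 97.6]
tcp_rot: [2.754, -0.458, 1.141]
ft_force: [-0.5, 0.4, -3.8]
finger_gap: 0.713
finger_force: 65.6
```

play_rows(slide=[[0.6,10.3,0.6],[0.7,9.6,0.8],[0.8,8.7,0.8],[0.7,7.7,0.8],[0.7,6.7,0.8],[0.7,5.7,0.6],[0.5,4.5,0.6],[0.4,3.3,0.5],[0.3,2.0,0.3],[0.1,0.7,0.1]], rotation=[[-0.8,0,0.8],[-0.7,0,0.7],[-0.7,0,0.6],[-0.6,-0.1,0.6],[-0.5,0,0.5],[-0.4,0,0.4],[-0.3,0,0.4],[-0.3,0,0.2],[-0.1,0,0.2],[-0.1,0,0]], grip=[50,50,50,50,50,50,50,50,50,50])

```text
clock: 10.2
tcp_pos: [480.8, -159.8, 97.2]
tcp_rot: [2.694, -0.598, 1.112]
ft_force: [0.3, 0.8, -4.4]
finger_gap: 0.714
finger_force: 65.6
```

Run:
```python
from h import *
s=sensors.sense(); print(s['tcp_pos'],s['finger_gap'],s['finger_force'],s['ft_force'],s['joint_pos'],R.from_rotvec(s['tcp_rot']).as_matrix().round(3))
p,d=imaging.grab_frame('wrist'); q,_=imaging.grab_frame('top'); cv2.imwrite('pics/w3.png',np.hstack([p[::1,:],q])[:, :][::2,::2])
```

```text
[ 480.75739025 -159.77953641   97.21803328] 0.71362902493589 65.6160931661725 [ 0.29126708  0.75711745 -4.36128907] [-0.42847119 -0.40351428  2.26162422 -0.01406409  0.50010621  1.58865857] [[ 0.642 -0.423  0.639]
 [-0.299 -0.906 -0.299]
 [ 0.706  0.001 -0.708]]
```

View pics/w3.png

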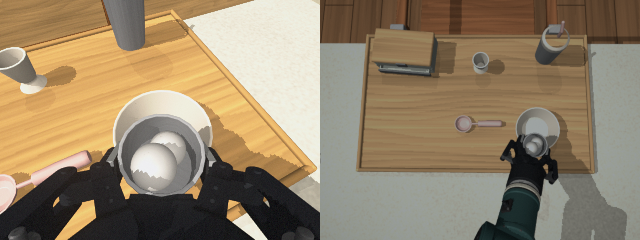

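The wrist view shows both balls in the cup, over the near side of the bowl. Now I tip in steps, pivoting about the cup centre and using the wrist force to detect the drop.

play_rows(slide=[[-0.6,0,0.1],[-1.2,0,0.3],[-1.3,0,0.3],[-1.3,0,0.3],[-1.3,0,0.3],[-1.3,0,0.3],[-1.3,0,0.3],[-1.3,0,0.3],[-1.0,0,0.2],[-0.6,0,0.1]], rotation=[[0,-2,0],[0,-4,0],[0,-4,0],[0,-4,0],[0,-4,0],[0,-4,0],[0,-4,0],[0,-4,0],[0,-3,0],[0,-2,0]], grip=[50,50,50,50,50,50,50,50,50,50])

```text
clock: 11.13
tcp_pos: [474.9, -156.5, 90.5]
tcp_rot: [3.019, -0.669, 0.262]
ft_force: [0.1, 1.4, -4.4]
finger_gap: 0.715
finger_force: 65.7
```

play_rows(slide=[[-0.5,0,0.1],[-0.5,0,0.1],[-0.5,0,0.1],[-0.5,0,0.1],[-0.5,0,0.1],[-0.5,0,0.1],[-0.5,0,0.1],[-0.5,0,0.1],[-0.5,0,0.1],[-0.5,0,0.1]], rotation=[[0,-1.5,0],[0,-1.5,0],[0,-1.5,0],[0,-1.5,0],[0,-1.5,0],[0,-1.5,0],[0,-1.5,0],[0,-1.5,0],[0,-1.5,0],[0,-1.5,0]], grip=[50,50,50,50,50,50,50,50,50,50])

```text
clock: 11.97
tcp_pos: [470.1, -154.2, 88.7]
tcp_rot: [-3.047, 0.675, 0.133]
ft_force: [1.0, -0.0, -3.6]
finger_gap: 0.716
finger_force: 66.1
```

Run:
```python
from h import *
s=sensors.sense(); M=R.from_rotvec(s['tcp_rot']).as_matrix(); print(s['clock'],s['finger_gap'],s['finger_force'],s['ft_force'],s['joint_pos'],'tool fwd tilt',np.degrees(np.arctan2(np.hypot(*M[:2,2])*np.sign(M[0,2]),-M[2,2])))
print('cup centre',s['tcp_pos']+M@[-3.9,1,-18.1])
p,d=imaging.grab_frame('wrist'); q,_=imaging.grab_frame('scene'); cv2.imwrite('pics/w4.png',np.hstack([p[100:,120:520],q[130:510,80:480]])[:350])
```

```text
11.9667 0.7160983976515536 66.14956643432379 [ 1.01916827 -0.03874417 -3.57474449] [-4.31348854e-01  1.01276382e-01  1.64635266e+00 -4.37394763e-04
  1.48072784e+00  1.57565769e+00] tool fwd tilt -4.971285814759282
cup centre [ 467.60668897 -154.13815056  107.04105275]Traceback (most recent call last):
  File "<stdin>", line 4, in <module>
    return _nx.concatenate(arrs, 1, dtype=dtype, casting=casting)
           ~~~~~~~~~~~~~~~^^^^^^^^^^^^^^^^^^^^^^^^^^^^^^^^^^^^^^^
ValueError: all the input array dimensions except for the concatenation axis must match exactly, but along dimension 0, the array at index 0 has size 380 and the array at index 1 has size 350
```

play_rows(slide=[[-0.4,0,0.1],[-0.3,0,0.1],[-0.4,0,0.1],[-0.3,0,0.1],[-0.4,0,0.1],[-0.3,0,0.1],[-0.4,0,0.1],[-0.3,0,0.1],[-0.4,0,0.1],[-0.3,0,0.1]], rotation=[[0,-1.2,0],[0,-1.2,0],[0,-1.2,0],[0,-1.2,0],[0,-1.2,0],[0,-1.2,0],[0,-1.2,0],[0,-1.2,0],[0,-1.2,0],[0,-1.2,0]], grip=[50,50,50,50,50,50,50,50,50,50])

```text
clock: 12.9
tcp_pos: [465.5, -152.4, 88.1]
tcp_rot: [-2.972, 0.66, 0.45]
ft_force: [-0.2, 0.4, -4.9]
finger_gap: 0.71
finger_force: 66.2
```

```bash
cat > look.py <<'E'
from h import *
import sys
s=sensors.sense(); M=R.from_rotvec(s['tcp_rot']).as_matrix(); print(s['clock'],s['ft_force'],'tool fwd tilt',np.degrees(np.arctan2(np.hypot(*M[:2,2])*np.sign(M[0,2]),-M[2,2])))
p,d=imaging.grab_frame('wrist'); q,_=imaging.grab_frame('scene'); cv2.imwrite(f'pics/{sys.argv[1]}.png',np.hstack([p[130:,120:520],q[130:480,80:480]]))
E
python3 look.py w5
```

```text
12.9 [-0.18304987  0.41351745 -4.85852304] tool fwd tilt -17.211616797969093
```

View pics/w5.png

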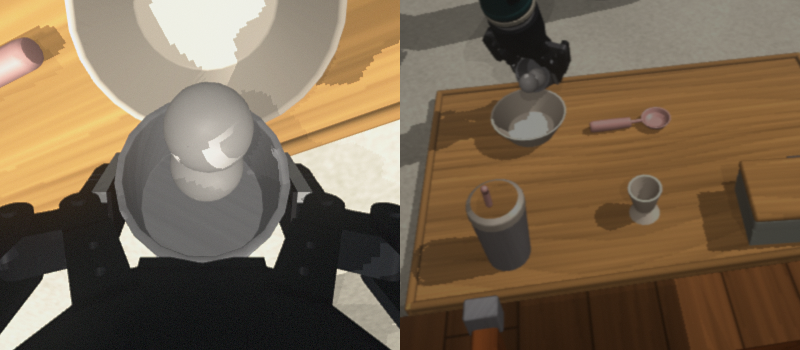

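The two balls lie in line in the cup, with the outer one projecting past the lip over the bowl. I continue slowly.

play_rows(slide=[[-0.3,0,0.1],[-0.3,0,0.1],[-0.3,0,0.1],[-0.3,0,0.1],[-0.3,0,0.1],[-0.3,0,0.1],[0,0,0],[0,0,0],[0,0,0],[0,0,0]], rotation=[[0,-1,0],[0,-1,0],[0,-1,0],[0,-1,0],[0,-1,0],[0,-1,0],[0,0,0],[0,0,0],[0,0,0],[0,0,0]], grip=[50,50,50,50,50,50,50,50,50,50])

```text
clock: 13.83
tcp_pos: [463.7, -151.6, 88.3]
tcp_rot: [-2.925, 0.649, 0.598]
ft_force: [0.2, 0.4, -3.1]
finger_gap: 0.712
finger_force: 66.3
```

play_rows(slide=[[-0.3,0,0.1],[-0.3,0,0.1],[-0.3,0,0.1],[-0.3,0,0.1],[0,0,0],[0,0,0],[0,0,0],[0,0,0],[0,0,0],[0,0,0]], rotation=[[0,-1,0],[0,-1,0],[0,-1,0],[0,-1,0],[0,0,0],[0,0,0],[0,0,0],[0,0,0],[0,0,0],[0,0,0]], grip=[50,50,50,50,50,50,50,50,50,50])

```text
clock: 14.67
tcp_pos: [462.5, -151.0, 88.5]
tcp_rot: [-2.89, 0.641, 0.697]
ft_force: [-0.7, -0.2, -2.3]
finger_gap: 0.715
finger_force: 66.3
```

```bash
python3 look.py w6
```

```text
14.6667 [-0.67026797 -0.21446801 -2.33265676] tool fwd tilt -27.0922373551689
```

View pics/w6.png

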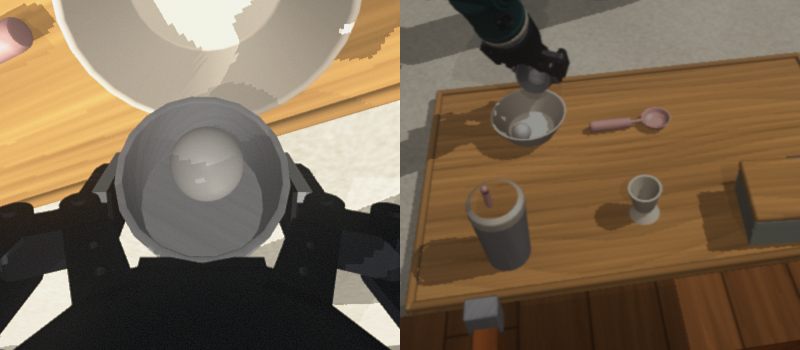

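One ball is in the bowl (scene crop about (520,131)) and the other is still deep in the cup. I'll bring the cup upright, and meanwhile check joint reach for a spot left-front of the bowl.

play_rows(slide=[[0.6,0,-0.1],[1.3,0,-0.3],[1.3,0,-0.3],[1.3,0,-0.3],[1.3,0,-0.3],[1.3,0,-0.3],[1.3,0,-0.3],[1.3,0,-0.3],[1.3,0,-0.3],[1.3,0,-0.3]], rotation=[[0,2,0],[0,4,0],[0,4,0],[0,4,0],[0,4,0],[0,4,0],[0,4,0],[0,4,0],[0,4,0],[0,4,0]], grip=[50,50,50,50,50,50,50,50,50,50])

```text
clock: 15.6
tcp_pos: [473.2, -156.0, 89.2]
tcp_rot: [3.012, -0.668, 0.29]
ft_force: [0.0, -0.1, -3.0]
finger_gap: 0.716
finger_force: 66.3
```

play_rows(slide=[[1.3,0,-0.3],[1.3,0,-0.3],[1.3,0,-0.3],[1.3,0,-0.3],[1.3,0,-0.3],[1.3,0,-0.3],[1.3,0,-0.3],[1,0,-0.2],[0.4,0,-0.1],[0,0,0]], rotation=[[0,4,0],[0,4,0],[0,4,0],[0,4,0],[0,4,0],[0,4,0],[0,4,0],[0,4,0],[0,2,0],[0,0,0]], grip=[50,50,50,50,50,50,50,50,50,50])

```text
clock: 16.43
tcp_pos: [478.3, -158.3, 91.8]
tcp_rot: [2.699, -0.598, 1.104]
ft_force: [-0.9, 0.4, -4.1]
finger_gap: 0.707
finger_force: 66.4
```

Run:
```python
from h import *
from scipy.optimize import least_squares
s=sensors.sense(); j=s['joint_pos']; p=s['tcp_pos']; q=R.from_rotvec(s['tcp_rot']); M=q.as_matrix()
print(s['clock'],p,s['ft_force'],j,M.round(3))
# rows: J1,J2,J3,J5,tcp
D=[(1.1339,.0879,1.3721,1.6836,[180,519.2,230.1]),(.2607,-.3013,2.1918,.4634,[506.9,194,99.6]),(-.4285,-.4035,2.2616,.5001,[480.8,-159.8,97.2]),(-.4313,.1013,1.6464,1.4807,[470.1,-154.2,88.7]),(j[0],j[1],j[2],j[4],p)]
def fk(x,a,b,c):
    A,B,C=a,a+b,a+b+c
    return np.array([x[4]+x[0]*np.sin(A)+x[1]*np.sin(B)+x[2]*np.sin(C),x[3]+x[0]*np.cos(A)+x[1]*np.cos(B)+x[2]*np.cos(C)])
def pl(J1,t): return np.array([t[0]*np.cos(J1)+t[1]*np.sin(J1),t[2]])
f=lambda x:np.concatenate([fk(x,*d[1:4])-pl(d[0],d[4]) for d in D])
k=least_squares(f,[400,350,200,200,0]); print(k.x,np.abs(k.fun).max())
off=np.array([-3.9,1,-18.1])
for c in ([470,-45,43],[490,-40,43]):
    c=np.array(c,float); psi=np.degrees(np.arctan2(c[1],c[0]))-6.7; t=tool(psi,45); T=c-t.apply(off)
    g=least_squares(lambda a:np.r_[fk(k.x,*a)-pl(np.radians(psi),T),100*(sum(a)-np.radians(135))],[-.4,2.26,.5]); print(c,psi,T,g.x,g.cost)
```

```text
16.4333 [ 478.25087285 -158.31335439   91.80485992] [-0.90717939  0.4098521  -4.06258457] [-0.42784918 -0.40114222  2.26886339 -0.01426642  0.49710086  1.58884933] [[ 0.647 -0.423  0.635]
 [-0.301 -0.906 -0.297]
 [ 0.701  0.001 -0.713]]
[531.56431257 490.96601442 341.57751058 -11.82988676  -2.77992542] 15.44009856381922
[470. -45.  43.] -12.169094970111935 [485.41759152 -47.3017106   32.95908371] [-0.38535419  2.38972099  0.35182769] 1.1713006720721583e-26
[490. -40.  43.] -11.366858371438997 [505.448307   -42.08562001  32.95908371] [-0.33790706  2.36239512  0.33170643] 7.409139394016787e-26
```

Run:
```python
from h import *
s=sensors.sense(); p=s['tcp_pos']; q=R.from_rotvec(s['tcp_rot']); t=tool(-11.8,45.1)
T=np.array([480,-42,42.])-t.apply([-3.9,1,-18.1]); T[2]=p[2]
print(T,t.inv().apply([0,0,-1])); plan(p,q,T,t,20,50)
```

```text
[495.44923012 -44.20592349  91.80485992] [-7.08339838e-01 -1.38777878e-17  7.05871571e-01]
[[-0.2,-0.8,-0.2],[-0.4,-2.3,-0.4],[-0.8,-3.6,-0.8],[-0.9,-4.8,-0.9],[-1.2,-5.9,-1.1],[-1.2,-6.6,-1.2],[-1.2,-7.4,-1.3],[-1.3,-7.9,-1.2],[-1.2,-8.3,-1.3],[-1.2,-8.5,-1.1]] 
 [[0.1,0.0,-0.1],[0.2,0.0,-0.2],[0.3,0.0,-0.3],[0.4,0.1,-0.4],[0.5,-0.0,-0.5],[0.5,0.0,-0.5],[0.6,0.1,-0.6],[0.7,0.0,-0.7],[0.7,0.1,-0.7],[0.7,-0.0,-0.7]]
[[-1.0,-8.5,-1.0],[-0.9,-8.3,-0.9],[-0.8,-8.1,-0.8],[-0.7,-7.5,-0.7],[-0.5,-6.8,-0.5],[-0.4,-6.0,-0.4],[-0.3,-5.0,-0.3],[-0.1,-3.8,-0.2],[-0.1,-2.4,-0.1],[-0.1,-0.8,0.0]] 
 [[0.7,0.0,-0.7],[0.7,0.1,-0.6],[0.6,0.0,-0.7],[0.6,0.1,-0.6],[0.6,0.0,-0.6],[0.5,0.0,-0.5],[0.4,0.1,-0.4],[0.3,-0.0,-0.3],[0.2,-0.0,-0.2],[0.1,-0.0,-0.0]]
end [495.4 -44.2  91.8] [2.8166, -0.2914, 1.1699]
```

play_rows(slide=[[-0.2,-0.8,-0.2],[-0.4,-2.3,-0.4],[-0.8,-3.6,-0.8],[-0.9,-4.8,-0.9],[-1.2,-5.9,-1.1],[-1.2,-6.6,-1.2],[-1.2,-7.4,-1.3],[-1.3,-7.9,-1.2],[-1.2,-8.3,-1.3],[-1.2,-8.5,-1.1]], rotation=[[0.1,0,-0.1],[0.2,0,-0.2],[0.3,0,-0.3],[0.4,0.1,-0.4],[0.5,0,-0.5],[0.5,0,-0.5],[0.6,0.1,-0.6],[0.7,0,-0.7],[0.7,0.1,-0.7],[0.7,0,-0.7]], grip=[50,50,50,50,50,50,50,50,50,50])

```text
clock: 17.27
tcp_pos: [490.0, -101.8, 95.3]
tcp_rot: [2.757, -0.443, 1.147]
ft_force: [-0.5, -0.3, -2.5]
finger_gap: 0.714
finger_force: 66.4
```

play_rows(slide=[[-1.0,-8.5,-1.0],[-0.9,-8.3,-0.9],[-0.8,-8.1,-0.8],[-0.7,-7.5,-0.7],[-0.5,-6.8,-0.5],[-0.4,-6.0,-0.4],[-0.3,-5.0,-0.3],[-0.1,-3.8,-0.2],[-0.1,-2.4,-0.1],[-0.1,-0.8,0]], rotation=[[0.7,0,-0.7],[0.7,0.1,-0.6],[0.6,0,-0.7],[0.6,0.1,-0.6],[0.6,0,-0.6],[0.5,0,-0.5],[0.4,0.1,-0.4],[0.3,0,-0.3],[0.2,0,-0.2],[0.1,0,0]], grip=[50,50,50,50,50,50,50,50,50,50])

```text
clock: 18.1
tcp_pos: [498.6, -45.4, 95.3]
tcp_rot: [2.811, -0.289, 1.178]
ft_force: [-0.1, -0.5, -2.8]
finger_gap: 0.715
finger_force: 66.4
```

```bash
python3 look.py w7; python3 -c "
from h import *
s=sensors.sense();print(s['tcp_pos'],s['joint_pos'],s['ft_force'])"
```

```text
18.1 [-0.0604694  -0.45438154 -2.78598786] tool fwd tilt 45.48194614691612
[498.5985826  -45.6996756   95.29157454] [-0.20332315 -0.42324055  2.28303976 -0.00445711  0.48797476  1.57613525] [ 0.0902487   0.00763292 -2.85982742]
```

View pics/w7.png

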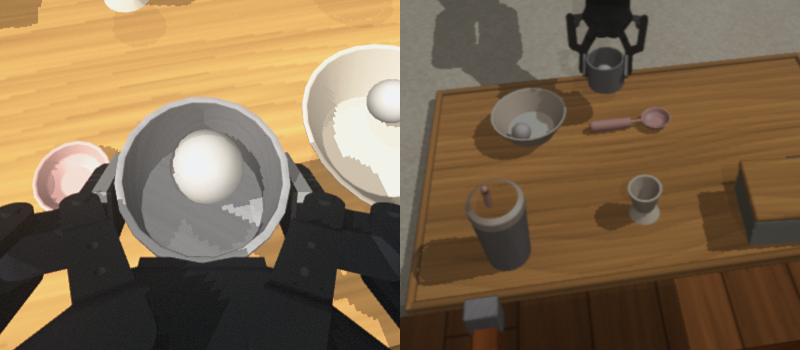

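One ball is in the cup and one in the bowl, and the space below the cup is clear. I lower it, moving slightly toward the robot to clear the spoon.

play_rows(slide=[[-3,0,2],[-6,0,5],[-7,0,5.5],[-7,0,5.5],[-7,0,5.5],[-6,0,4.5],[-5,0,4],[-4,0,3],[-2.5,0,1.5],[-1,0,0.5]], rotation=[[0,0,0],[0,-0.2,0],[0,-0.2,0],[0,0,0],[0,0,0],[0,0,0],[0,0,0],[0,0,0],[0,0,0],[0,0,0]], grip=[50,50,50,50,50,50,50,50,50,50])

```text
clock: 19.03
tcp_pos: [490.4, -44.1, 33.9]
tcp_rot: [2.817, -0.291, 1.167]
ft_force: [0.2, -0.2, -2.9]
finger_gap: 0.713
finger_force: 66.4
```

play_rows(slide=[[0,0,0],[0,0,0],[0,0,0],[0,0,0],[0,0,0],[0,0,0],[0,0,0],[0,0,0],[0,0,0],[0,0,0]], rotation=[[0,0,0],[0,0,0],[0,0,0],[0,0,0],[0,0,0],[0,0,0],[0,0,0],[0,0,0],[0,0,0],[0,0,0]], grip=[50,50,50,50,50,50,50,50,50,50])

```text
clock: 19.87
tcp_pos: [490.8, -44.1, 34.8]
tcp_rot: [2.816, -0.291, 1.169]
ft_force: [-0.3, -1.3, -2.4]
finger_gap: 0.714
finger_force: 66.4
```

play_rows(slide=[[-0.3,0,0.3],[-0.3,0,0.3],[-0.3,0,0.3],[-0.3,0,0.3],[-0.3,0,0.3],[-0.3,0,0.3],[0,0,0],[0,0,0],[0,0,0],[0,0,0]], rotation=[[0,0,0],[0,0,0],[0,0,0],[0,0,0],[0,0,0],[0,0,0],[0,0,0],[0,0,0],[0,0,0],[0,0,0]], grip=[50,50,50,50,50,50,50,50,50,50])

```text
clock: 20.7
tcp_pos: [490.8, -44.1, 32.3]
tcp_rot: [2.816, -0.291, 1.169]
ft_force: [-0.4, -0.5, -2.9]
finger_gap: 0.711
finger_force: 66.4
```

play_rows(slide=[[-0.2,0,0.2],[-0.2,0,0.2],[-0.2,0,0.2],[-0.2,0,0.2],[0,0,0],[0,0,0],[0,0,0],[0,0,0],[0,0,0],[0,0,0]], rotation=[[0,0,0],[0,0,0],[0,0,0],[0,0,0],[0,0,0],[0,0,0],[0,0,0],[0,0,0],[0,0,0],[0,0,0]], grip=[50,50,50,50,50,50,50,50,50,50])

```text
clock: 21.53
tcp_pos: [491.5, -44.3, 32.0]
tcp_rot: [2.814, -0.29, 1.171]
ft_force: [-1.6, 1.1, 4.3]
finger_gap: 0.715
finger_force: 67.0
```

Contact is made (the force went from −2.9 to +4.3 N). I'll open slowly and back off.

play_rows(slide=[[0,0,0],[0,0,0],[0,0,0],[0,0,0],[0,0,0],[0,0,0],[0,0,0],[0,0,0],[0,0,0],[0,0,0]], rotation=[[0,0,0],[0,0,0],[0,0,0],[0,0,0],[0,0,0],[0,0,0],[0,0,0],[0,0,0],[0,0,0],[0,0,0]], grip=[62,63,65,67,70,74,78,82,85,85])

```text
clock: 22.37
tcp_pos: [490.8, -44.1, 31.1]
tcp_rot: [2.816, -0.291, 1.169]
ft_force: [0.5, -1.1, -0.1]
finger_gap: 0.996
finger_force: 0.0
```

play_rows(slide=[[0,0,0],[0,0,-1],[0,0,-3],[0,0,-6],[0,0,-10],[0,0,-12],[0,0,-12],[0,0,-12],[0,0,-12],[0,0,-12]], rotation=[[0,0,0],[0,0,0],[0,0,0],[0,0,0],[0,0,0],[0,0,0],[0,0,0],[0,0,0],[0,0,0],[0,0,0]], grip=[85,85,85,85,85,85,85,85,85,85])

```text
clock: 23.2
tcp_pos: [434.6, -32.3, 88.2]
tcp_rot: [2.815, -0.29, 1.169]
ft_force: [0.3, 1.0, -0.1]
finger_gap: 0.994
finger_force: 0.0
```

```bash
python3 look.py w8
```

```text
23.2 [ 0.26408388  1.04094174 -0.05437527] tool fwd tilt 45.10779396436475
```

View pics/w8.png

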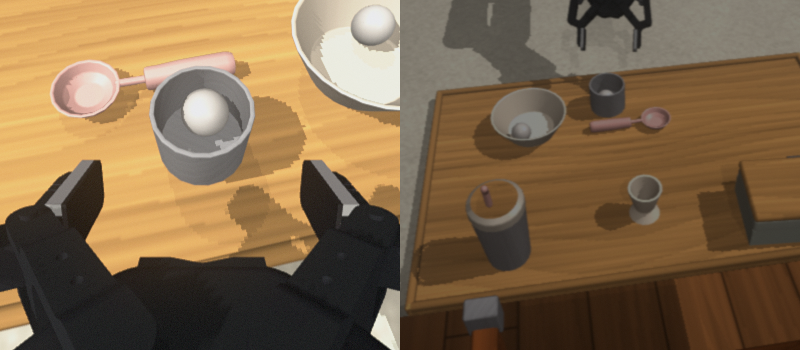

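The cup stands upright on the tray with one ball in it, the other ball is in the bowl, and the gripper is clear.

```bash
python3 -c "
from workcell import r
print(r.finish_job())"
```

```text
the job is handed in; nothing more can be done
None
```

I handed the job in at about 23 s: one ball is in the bowl, the other stayed in the cup, and the cup stands upright on the tray beside the bowl with the gripper clear; no verdict came back.

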